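Put the button tin away in the push-to-open drawer

ROBOT

A 6-joint arm with a two-finger parallel gripper is mounted at the origin on the work surface. World frame = base frame: x ahead of the robot, y to its left, z up, the work surface at z = 0. Lengths are in mm, angles in rad, forces in N, time in s.
With the tool pointing down it reaches from about 275 to 750 mm from the base axis. Payload 10.2 kg.
Tool frame: the origin (TCP) lies midway between the tips of the shut fingers; the grasp point (between the pads) lies 19 mm behind it (ctrl.grip_depth is the distance from the TCP to the grasp point, in mm); y points along the fingers, x is the direction in which the jaws open and shut, and the axes are right-handed (so a half turn about y gives the same grasp; the last joint's range is limited). The gripper opens to 85 mm and grips with 20 to 120 N. Pads are 22 mm wide; open, the fingers measure 114 mm over their backs; the gripper's body (76 mm by 85 mm) begins 54 mm behind the grasp point. The pads swing forward as they close: fully open they stand 13 mm farther back than shut.
Start: joints at [-0.223, 0.313, 1.498, -0, 1.331, -0.223], TCP at [525.006, -0.013, 231.294] pointing down, gripper open.
Joint ranges: [-2.94, 2.94], [-0.97, 2.17], [0.19, 2.56], [-1.23, 4.37], [0.02, 3.11], [-2.88, 2.88]. Speed limits (rad/s): [2.39, 2.39, 3.01, 3.14, 3.14, 3.14].

INTERFACE

Orientations are given as a unit quaternion [w, x, y, z].
In Python, from rig import ctrl gives the robot as it stands. The module is installed in compiled form; this text tells all that it offers.
- The arm moves only by the tool drive_tool, never from a script. Its arguments are lists of equal length, an entry for each row: "gripper": the closure, from 0 (fully open) to 1 (shut); "offset": the shift along the tool's x, y, z in m, a list of three; "turn": the turn about the tool's y in degrees. In form: {"gripper": [gripper, ...], "offset": [[tx, ty, tz], ...], "turn": [turn, ...]}. A call has 1 to 20 rows; each row shifts and turns the commanded pose from where the row before left it, along the tool's axes as they then stand; what a row does not reach is not made up. A row lasts 1/12 s, in which the tool goes at most 41.7 mm and 7.16 degrees, less where a joint would pass 70% of its speed; a pose out of reach is approached as far as the arm can. A call is refused whole if a number of a shift passes 0.0417 or a number of a turn 7.16, either way. A call with a gripper value outside its range is refused whole. The fingers move at their own pace and stop on an object; "force" is the grip in N (left out, the last holds). Time passes only in rows, so rows that do not move let the fingers close. It gives the time, the measured TCP pose, the force and the opening at its end, in the units of the state.
- ctrl.sense(): the state, without advancing time (a new reading comes with each control period).
- ctrl.capture(name): name is "scene" or "side" or "wrist"; returns (picture, depth): 400x640x3 uint8, red, green, blue; 400x640 float32, mm along the optical axis (not along the pixel's ray), 0 where there is no reading.
- ctrl.camera_params(name): a dict with "fovy" (degrees; the focal length in pixels is half the picture's height over the tangent of half this angle, whatever the lens; pixels are square), "cx", "cy" (the principal point, pixels), "distortion" ([k1, k2, p1, p2, k3] as OpenCV has them; the pictures are not rectified), "view" (4x4, takes a point from world to camera coordinates); the wrist camera has in their place "tool_from_camera" (4x4, takes a point from camera to tool coordinates, whose origin is the TCP and whose axes are the tool frame's). Camera axes: x right, y down, z forward; pixel columns grow to the right and rows downward; lengths in mm; the calibration is good to about 2 mm. A picture is of the moment at which its call begins: read the wrist's pose just before it. camera_params takes no time and is no camera call.
- ctrl.finish_job(): hands the job in, once; it reports no verdict.
Trained networks look in the newest picture that a camera, given by its name, has taken for a name from the list of things; names that differ only in an ending like _2 or _b are one class to them, and where a whole thing is asked for, a point or a joint stands for the part that bears it (a point fixed in the world has none). Each returns a list of dicts, best first, with "score" (0 to 1); they miss things now and then, are a little off and sometimes report something else, mostly with a low value. They report only what shows in the picture. A call takes as long as a camera call. They do not tell look-alikes from the thing itself.
- ctrl.boxes_of(camera, query): "centre" ([x, y, z] in mm, in the coordinates of the camera as it stood for that picture, good to about 4 mm: the middle of the surface that is visible of it).
- ctrl.regions_of(camera, query): "mask" (400x640 bool, what is visible of it).
- ctrl.pinpoint(camera, query): "centre" ([x, y, z] in mm, in the coordinates of the camera as it stood for that picture, good to about 4 mm: a listed point, or the origin of a listed thing).
The state is a dict: "time_s": time; "joints": joint angles; "dq": joint speeds; "tau": joint torques, N m; "eef_pos": TCP position; "ee_rot": TCP orientation; "force": force on the tool from outside, world axes, zero at the start; "wrist_torque": the same for the moment, N m; "grip_width": opening from 0.0 (shut) to 1.0 (fully open).
Only numpy, scipy, OpenCV 4.12 (cv2) and the standard library are available. Lean on these libraries where they do the work, as an engineer would, in place of code of your own. Each camera call takes 0.05 s, during which the arm holds its last target.

TASK

Put the green button tin away: push the front of the closed, handleless drawer in until its touch latch lets go and the drawer springs out, stand the tin upright inside without dropping it, and push the drawer back in until it latches shut and stays flush. Push gently (the latch is delicate: keep under 15 N, so feel for the stop and do not push on against it), and leave everything else on the table where it is.

Things in the scene. Friction and masses are not known exactly. Their poses are not given: they have to be found in the camera images.
- organiser: Plywood box fixed to the table, 200 deep (x) x 190 wide (y) x 155 mm high: an open cubby (lower 75 mm) below one push-to-open drawer. Origin: centre of its underside; +x points from the drawer front into the box, z up. Its drawer's hidden touch latch changes over only at the end stop of an inward push; 8 to 12 N there is right, over 18 N on box or drawer damages it.
- drawer (a joint): How far the drawer is out, m: 0 latched shut, 0.100 fully out, negative when pressed in past shut. A damped spring (25 N s/m) always pushes it out: 5 N at 0, 2.5 N at 0.1. Press in past shut to the end stop and let go: if it was shut it springs out, following the finger; if it was out it stays latched at 0. The stroke past shut, 7 to 15 mm, varies unseen; 5 to 6 N over it, then about 6 N more per mm.
- drawer_front (a point): Centre of the outer face of the drawer's white front panel (188 wide, 74 high, 12 mm thick; top edge 37 mm above this point, 3 mm below the organiser's top). Shut, the panel stands 18.5 mm clear of the box, so it can be pressed from the front with fingers pointing down. Axes as the organiser; the face looks to -x. Moves with the drawer.
- drawer_floor (a point): Point on top of the drawer's floor, 22 mm below drawer_front and 71.5 mm behind that face, midway across: the middle of what is open from above when the drawer is out (118 mm along x, 152 mm along y). Drawer sides are 35 mm high; 54 mm of height under the organiser's top. Axes as the organiser; moves with the drawer.
- tin_green: The green round button tin to put away: 48 mm diameter, 36 mm high, about 0.12 kg, standing on the table. Origin: centre of its underside, z up.
- tin_brown: Dark brown tin of the same size, to be left alone. Origin: centre of its underside.
- jar: Amber jar with a white cap, 48 mm diameter, 60 mm high, to be left alone. Origin: centre of its underside.
- scissors: Scissors lying flat, 190 mm long, black handles, left alone. Origin: under the pivot.
- phone: Red phone lying flat, 150 x 74 x 9 mm, left alone. Origin: centre of its underside.
- tape: Yellow round tape measure, 60 mm diameter, 18 mm high, left alone. Origin: centre of its underside.
- mug: White mug, 80 mm wide, 90 mm high, left alone. Origin: centre of its underside.
Things that resemble listed ones, but are neither listed nor needed, are in the scene too. What is shaped like the tin_green but blue is not meant.

How it is judged (in metres and radians):
On the way, in this order (a step that is already met when the one before it is completed fails the run):
1. the drawer has sprung fully out (value of joint drawer above 0.09 m), for 0.2 s.
2. the green tin stands upright on the floor of the open drawer, let go (x of tin_green in the frame of drawer_floor between -0.04 and 0.11 m and y of tin_green in the frame of drawer_floor between -0.065 and 0.065 m and z of tin_green in the frame of drawer_floor between -0.004 and 0.006 m and angle between tin_green's own z axis and vertical below 0.15 rad and value of joint drawer above 0.07 m and contact force between the fingers and tin_green below 0.1 N), for 0.2 s.
At the end, for the whole second after the job is handed in: The drawer is latched shut by itself (joint between -3 and 4 mm) with the green tin at rest inside it, standing on its floor and upright within 0.15 rad (value of joint drawer between -0.003 and 0.004 m and x of tin_green in the frame of drawer_floor between -0.04 and 0.11 m and y of tin_green in the frame of drawer_floor between -0.065 and 0.065 m and z of tin_green in the frame of drawer_floor between -0.004 and 0.006 m and angle between tin_green's own z axis and vertical below 0.15 rad and linear speed of tin_green below 0.02 m/s); the robot touches nothing.
It fails at once if the robot presses on the organiser or its drawer with more than 18 N (contact force between any of the fingers, the arm and organiser above 18 N).
It fails at once if the green tin is dropped from more than about 3 cm (falls free faster than 0.8 m/s) (linear speed of tin_green above 0.8 m/s and contact force between the fingers and tin_green below 0.05 N).
It fails at once if the brown tin, jar, scissors, phone, tape measure or mug is moved more than 3 cm (distance of any of tin_brown, jar, scissors, phone, tape, mug from where it was at the start of the episode above 0.03 m).
It also fails if it takes over 72 s, if anything falls off the work surface, if the arm or the gripper's body presses on something with over 40 N, if the wrist force passes 120 N, or if a joint passes its speed limit or range.

## Working session

There is one attempt and no reset: what is moved stays moved. The work goes in short steps, Python scripts to look and compute and a tool call to move; the robot and the scene stay as the last step left them, time stands still between calls to the robot, and variables do not carry over. Pictures are saved under pics/ and viewed, and the job is handed in when it is done.

Besides the shell and the picture viewer there is one more tool, called after "Emit:" in YAML: its name, and indented under it one key for each argument. drive_tool: Moves the arm, as the interface text tells. Its arguments: {"type":"object","properties":{"gripper":{"type":"array","items":{"type":"number"}},"offset":{"type":"array","items":{"type":"array","items":{"type":"number"}}},"turn":{"type":"array","items":{"type":"number"}},"force":{"type":"number"}},"required":["gripper","offset","turn"]}

```bash
mkdir -p pics
cat > h.py <<'E'
import numpy as np, cv2
from rig import ctrl
from scipy.spatial.transform import Rotation as R
def K(p):
    f=200/np.tan(np.radians(p['fovy'])/2); return np.array([[f,0,p['cx']],[0,f,p['cy']],[0,0,1.]])
def save(n,im): cv2.imwrite('pics/'+n+'.png',cv2.cvtColor(im,cv2.COLOR_RGB2BGR))
def T_tool(s):
    q=s['ee_rot']; T=np.eye(4); T[:3,:3]=R.from_quat([q[1],q[2],q[3],q[0]]).as_matrix(); T[:3,3]=s['eef_pos']; return T
def w_from_c(name,s=None):
    p=ctrl.camera_params(name)
    if name=='wrist': return T_tool(s)@np.array(p['tool_from_camera'])
    return np.linalg.inv(np.array(p['view']))
def tf(T,c): return (T[:3,:3]@np.array(c)+T[:3,3])
def px2w(name,u,v,d,s=None):
    p=ctrl.camera_params(name)
    n=cv2.undistortPoints(np.array([[[u,v]]],float).reshape(-1,1,2),K(p),np.array(p['distortion']))[0,0]
    return tf(w_from_c(name,s),[n[0]*d,n[1]*d,d])
E
python3 - <<'E'
from h import *
s=ctrl.sense();print({k:np.round(v,3) for k,v in s.items()})
for n in ['scene','side','wrist']:
    s=ctrl.sense();im,d=ctrl.capture(n);save(n+'0',im);np.save(n+'0.npy',d)
    T=w_from_c(n,s)
    for q in ['organiser','drawer_front','drawer_floor','tin_green','tin_brown','jar','scissors','phone','tape','mug']:
        print(n,q,[(round(x['score'],2),np.round(tf(T,x['centre'])).tolist()) for x in ctrl.pinpoint(n,q)][:4])
E
```

```text
{'time_s': np.float64(0.0), 'joints': array([-0.223,  0.313,  1.498, -0.   ,  1.331, -0.223]), 'dq': array([-0.002,  0.   ,  0.001,  0.   ,  0.001, -0.   ]), 'tau': array([-1.0000e-03, -4.1226e+01, -2.5974e+01, -0.0000e+00,  4.0000e-03,
       -0.0000e+00]), 'eef_pos': array([5.24720e+02, 5.20000e-02, 2.30721e+02]), 'ee_rot': array([ 0.707, -0.707,  0.   ,  0.   ]), 'force': array([-0.024, -0.005,  0.197]), 'wrist_torque': array([-0.044, -0.028, -0.003]), 'grip_width': np.float64(1.001)}
scene organiser [(0.79, [661.0, -100.0, -1.0])]
scene drawer_front [(0.91, [535.0, -96.0, 113.0])]
scene drawer_floor []
scene tin_green [(0.89, [315.0, 203.0, 2.0]), (0.82, [496.0, 169.0, -1.0]), (0.72, [394.0, 143.0, -0.0])]
scene tin_brown [(0.86, [427.0, 350.0, -6.0])]
scene jar [(0.89, [559.0, 283.0, 3.0])]
scene scissors [(0.72, [455.0, -439.0, -0.0])]
scene phone [(0.94, [627.0, -439.0, 1.0])]
scene tape [(0.63, [670.0, 383.0, -5.0])]
scene mug [(0.71, [765.0, 226.0, -1.0])]
side organiser [(0.61, [658.0, -95.0, 3.0])]
side drawer_front [(0.66, [530.0, -94.0, 120.0])]
side drawer_floor [(0.93, [597.0, -95.0, 90.0])]
side tin_green [(0.68, [558.0, 284.0, -2.0]), (0.6, [389.0, 146.0, -2.0]), (0.53, [308.0, 213.0, 0.0]), (0.52, [416.0, 239.0, -2.0])]
side tin_brown [(0.74, [427.0, 355.0, 1.0])]
side jar [(0.64, [554.0, 283.0, 1.0]), (0.34, [660.0, -93.0, 2.0])]
side scissors [(0.76, [452.0, -426.0, 0.0])]
side phone [(0.67, [629.0, -436.0, 4.0])]
side tape [(0.65, [667.0, 387.0, 0.0])]
side mug [(0.7, [766.0, 229.0, 2.0])]
wrist organiser []
wrist drawer_front [(0.6, [522.0, -95.0, 116.0])]
wrist drawer_floor []
wrist tin_green [(0.75, [393.0, 142.0, 2.0]), (0.75, [492.0, 165.0, -1.0])]
wrist tin_brown []
wrist jar []
wrist scissors []
wrist phone []
wrist tape []
wrist mug []
```

View pics/scene0.png

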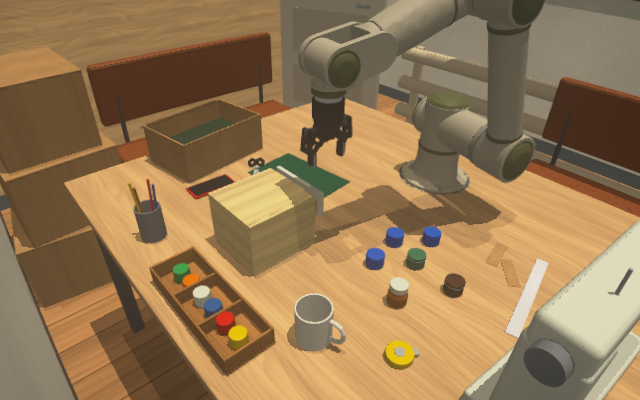

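View pics/side0.png

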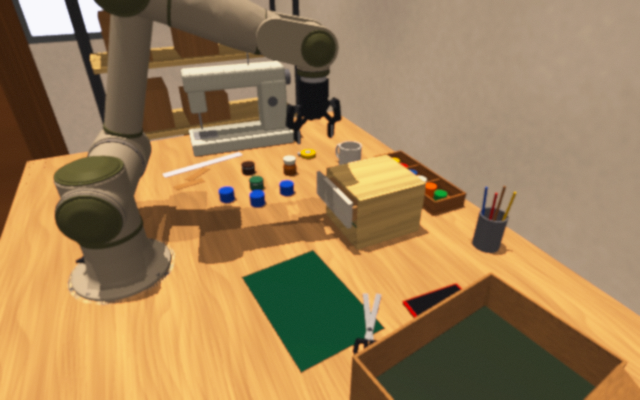

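View pics/wrist0.png

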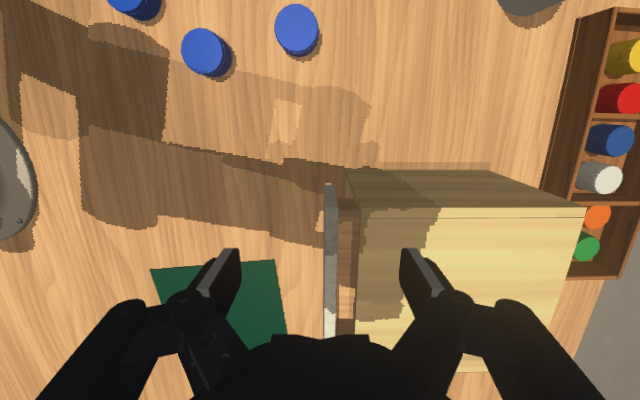

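The tin-shaped candidates in scene0 are blue at (394,237), (431,236) and (375,258), green at (416,258), and brown at (454,285). The one at (416,258) is the only dark green round tin, so it fits. I'll confirm it in a crop and measure the organiser's yaw.

Run:
```python
from h import *
im=cv2.imread('pics/scene0.png'); cv2.imwrite('pics/crop0.png',cv2.resize(im[200:330,340:500],None,fx=5,fy=4.6,interpolation=cv2.INTER_CUBIC))
def cloud(n):
    p=ctrl.camera_params(n); d=np.load(n+'0.npy'); v,u=np.mgrid[0:400,0:640]
    pts=np.stack([u,v],-1).reshape(-1,1,2).astype(float)
    nn=cv2.undistortPoints(pts,K(p),np.array(p['distortion'])).reshape(400,640,2)
    T=w_from_c(n,ctrl.sense()); P=np.stack([nn[...,0]*d,nn[...,1]*d,d],-1)
    W=P@T[:3,:3].T+T[:3,3]; W[d==0]=np.nan; return W
for n in ['scene','side','wrist']:
    W=cloud(n); img=cv2.imread(f'pics/{n}0.png').astype(int)
    # organiser top
    m=(W[...,2]>145)&(W[...,2]<165)&(W[...,0]>545)&(W[...,0]<800)&(W[...,1]<50)&(W[...,1]>-250)
    if m.sum()>50:
        r=cv2.minAreaRect(W[m][:,:2].astype(np.float32)); print(n,'top',r,np.median(W[m][:,2]))
    m=(W[...,2]>85)&(W[...,2]<149)&(W[...,0]>505)&(W[...,0]<555)&(W[...,1]<20)&(W[...,1]>-210)
    Q=W[m]
    if len(Q)>50:
        print(n,'panel',len(Q),cv2.minAreaRect(Q[:,:2].astype(np.float32)),np.percentile(Q[:,2],[2,98]))
        f=np.polyfit(Q[:,1],Q[:,0],1);print(f, np.polyval(f,-95), np.std(Q[:,0]-np.polyval(f,Q[:,1])))
    # green tin
    b,g,r_=img[...,0],img[...,1],img[...,2]
    m=(abs(W[...,0]-416)<45)&(abs(W[...,1]-239)<45)&(W[...,2]>5)&(W[...,2]<60)
    Q=W[m]
    if len(Q)>20:
        t=Q[Q[:,2]>30]; print(n,'tin',len(Q),np.percentile(Q[:,2],[50,98]),cv2.minEnclosingCircle(t[:,:2].astype(np.float32)) , t.mean(0), img[m].mean(0))
```

```text
scene top ((659.213134765625, -98.46434783935547), (204.90380859375, 197.8790283203125), 0.18610206246376038) 155.81217342263642
scene panel 322 ((543.8925170898438, -94.08287811279297), (20.06131362915039, 187.73553466796875), 3.35687518119812) [ 89.01804013 148.77356873]
[-1.12713499e-02  5.39268218e+02] 540.3389957869209 3.5795905557269134
scene tin 351 [33.79932493 37.95922157] ((421.1091003417969, 232.8707733154297), 25.055030822753906) [423.3465387  233.35078773  35.4090002 ] [ 72.6039886  101.99145299  85.11680912]
side top ((657.19921875, -94.26663208007812), (194.73480224609375, 202.91319274902344), 89.81581115722656) 156.9576543510949
side panel 801 ((532.0890502929688, -93.85234832763672), (30.257875442504883, 191.51309204101562), 5.356578826904297) [ 87.06125581 147.3959625 ]
[-3.83093199e-02  5.24046055e+02] 527.6854403305207 5.453456521582465
side tin 206 [31.8344008  39.75499518] ((415.95574951171875, 235.64859008789062), 27.53944206237793) [414.59993569 230.40706248  36.76159679] [58.84466019 87.7815534  68.43203883]
wrist top ((659.5222778320312, -94.11940002441406), (190.199462890625, 202.09222412109375), 89.85324096679688) 154.65566668427687
wrist panel 1760 ((541.4247436523438, -85.99248504638672), (27.12295150756836, 172.22381591796875), 0.0030781154055148363) [ 90.65934044 143.87665841]
[-5.08384817e-02  5.41440743e+02] 546.2703984918137 7.569742337647153
```

View pics/crop0.png

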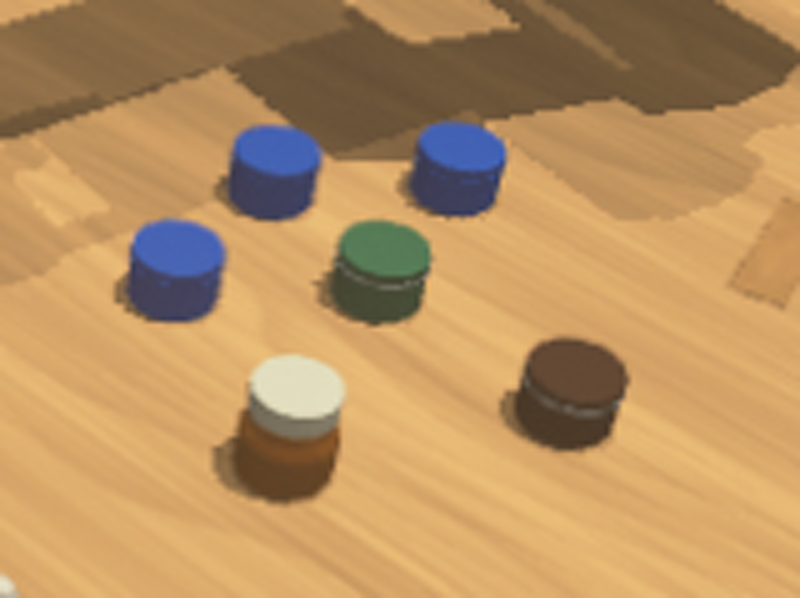

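The crop confirms the dark green lidded tin, at about (375,270) in the crop, and the organiser is square to the world within about 0.3°. Next I shut the fingers and move in front of the drawer.

Emit:
drive_tool:
  gripper: [1,1,1,1,1,1,1,1,1,1,1,1,1,1,1,1,1,1]
  offset:
    - [-0.02,0,-0.025]
    - [-0.02,0,-0.025]
    - [-0.02,0,-0.025]
    - [-0.01,0,-0.02]
    - [0,0,0]
    - [0,0,0]
    - [0,0,0]
    - [0,0,0]
    - [0,0,0]
    - [0,0,0]
    - [0,0,0]
    - [0,0,0]
    - [0,0,0]
    - [0,0,0]
    - [0,0,0]
    - [0,0,0]
    - [0,0,0]
    - [0,0,0]
  turn: [0,0,0,0,-7,-7,-7,-7,-7,-7,-7,-7,-7,-7,-7,-7,-6,0]
  force: 40

```text
time_s: 3.15
eef_pos: [455.0, -95.0, 231.3]
ee_rot: [-0.499, 0.499, 0.501, -0.501]
force: [-0.5, -0.5, 0.6]
grip_width: 0.001
```

Run:
```python
from h import *
s=ctrl.sense();print(s['time_s'],np.round(T_tool(s),3),s['grip_width'],np.round(s['joints'],2),s['force'])
im,d=ctrl.capture('wrist');save('w1',im);T=w_from_c('wrist',s)
for q in ['drawer_front','tin_green']:
    print(q,[(round(x['score'],2),np.round(tf(T,x['centre'])).tolist()) for x in ctrl.pinpoint('wrist',q)][:4])
```

```text
3.15 [[-4.00000e-03  0.00000e+00 -1.00000e+00  4.55013e+02]
 [ 1.00000e+00 -0.00000e+00 -4.00000e-03 -9.50150e+01]
 [-0.00000e+00 -1.00000e+00 -0.00000e+00  2.31332e+02]
 [ 0.00000e+00  0.00000e+00  0.00000e+00  1.00000e+00]] 0.001499120974821132 [-0.46  0.18  1.67  0.    1.29 -2.03] [-0.503773   -0.46295622  0.64619911]
drawer_front []
tin_green [(0.94, [315.0, 207.0, -3.0]), (0.91, [494.0, 163.0, -0.0]), (0.85, [392.0, 144.0, 3.0]), (0.67, [420.0, 234.0, -3.0])]
```

View pics/w1.png

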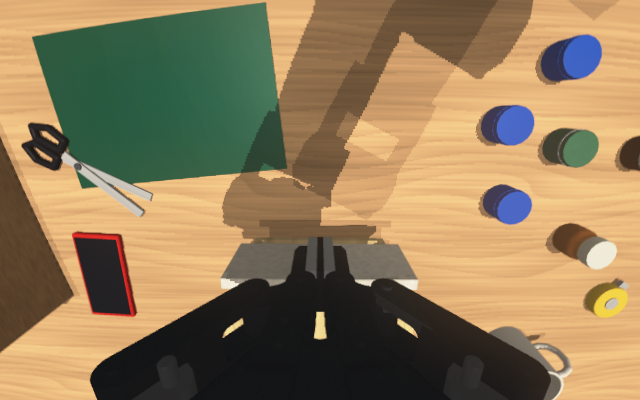

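w1: the tool stands in front of the panel, whose face is at about (320,262). The green tin is at (570,147). Now I descend and approach.

Emit:
drive_tool:
  gripper: [1,1,1,1,1,1,1]
  offset:
    - [0,0.04,0]
    - [0,0.04,0]
    - [0,0.038,0]
    - [0,0,-0.02]
    - [0,0,-0.015]
    - [0,0,0]
    - [0,0,0]
  turn: [0,0,0,0,0,0,0]

```text
time_s: 3.88
eef_pos: [490.0, -95.0, 113.1]
ee_rot: [0.5, -0.5, -0.5, 0.5]
force: [0.3, -0.2, 0.8]
grip_width: 0.0
```

Emit:
drive_tool:
  gripper: [1,1,1,1,1,1]
  offset:
    - [0,0,-0.002]
    - [0,0,-0.002]
    - [0,0,-0.002]
    - [0,0,-0.002]
    - [0,0,0]
    - [0,0,0]
  turn: [0,0,0,0,0,0]

```text
time_s: 4.38
eef_pos: [498.0, -95.0, 113.3]
ee_rot: [-0.5, 0.5, 0.5, -0.5]
force: [-0.2, -0.6, -0.2]
grip_width: 0.001
```

Emit:
drive_tool:
  gripper: [1,1,1,1,1,1]
  offset:
    - [0,0,-0.002]
    - [0,0,-0.002]
    - [0,0,-0.002]
    - [0,0,-0.002]
    - [0,0,-0.002]
    - [0,0,0]
  turn: [0,0,0,0,0,0]

```text
time_s: 4.88
eef_pos: [508.4, -95.0, 113.3]
ee_rot: [-0.5, 0.5, 0.5, -0.5]
force: [1.0, 0.1, 0.3]
grip_width: 0.002
```

Emit:
drive_tool:
  gripper: [1,1,1,1]
  offset:
    - [0,0,-0.0015]
    - [0,0,-0.0015]
    - [0,0,0]
    - [0,0,0]
  turn: [0,0,0,0]

```text
time_s: 5.22
eef_pos: [511.0, -95.0, 113.3]
ee_rot: [0.5, -0.5, -0.5, 0.5]
force: [-0.8, 0.3, -0.3]
grip_width: 0.001
```

Emit:
drive_tool:
  gripper: [1,1,1,1]
  offset:
    - [0,0,-0.0015]
    - [0,0,-0.0015]
    - [0,0,0]
    - [0,0,0]
  turn: [0,0,0,0]

```text
time_s: 5.55
eef_pos: [514.0, -95.0, 113.3]
ee_rot: [0.5, -0.5, -0.5, 0.5]
force: [0.6, -0.4, -1.3]
grip_width: -0.001
```

Emit:
drive_tool:
  gripper: [1,1,1,1]
  offset:
    - [0,0,-0.0015]
    - [0,0,-0.0015]
    - [0,0,0]
    - [0,0,0]
  turn: [0,0,0,0]

```text
time_s: 5.88
eef_pos: [517.1, -95.0, 113.3]
ee_rot: [-0.5, 0.5, 0.5, -0.5]
force: [-0.6, 0.8, -0.2]
grip_width: 0.002
```

Emit:
drive_tool:
  gripper: [1,1,1,1]
  offset:
    - [0,0,-0.0015]
    - [0,0,-0.0015]
    - [0,0,0]
    - [0,0,0]
  turn: [0,0,0,0]

```text
time_s: 6.22
eef_pos: [519.7, -95.0, 113.3]
ee_rot: [0.5, -0.5, -0.5, 0.5]
force: [-5.9, -0.8, 3.2]
grip_width: 0.002
```

Emit:
drive_tool:
  gripper: [1,1,1,1]
  offset:
    - [0,0,-0.0015]
    - [0,0,-0.0015]
    - [0,0,0]
    - [0,0,0]
  turn: [0,0,0,0]

```text
time_s: 6.55
eef_pos: [522.8, -95.0, 113.3]
ee_rot: [0.5, -0.5, -0.5, 0.5]
force: [-4.8, 0.6, 2.5]
grip_width: -0.001
```

Contact is at about x=518.5. I'll continue through the stroke in small steps.

Emit:
drive_tool:
  gripper: [1,1,1,1]
  offset:
    - [0,0,-0.001]
    - [0,0,-0.001]
    - [0,0,0]
    - [0,0,0]
  turn: [0,0,0,0]

```text
time_s: 6.88
eef_pos: [524.8, -95.0, 113.2]
ee_rot: [0.5, -0.5, -0.5, 0.5]
force: [-5.1, -0.3, 3.2]
grip_width: 0.003
```

Emit:
drive_tool:
  gripper: [1,1,1]
  offset:
    - [0,0,-0.001]
    - [0,0,0]
    - [0,0,0]
  turn: [0,0,0]

```text
time_s: 7.13
eef_pos: [525.8, -95.0, 113.2]
ee_rot: [0.5, -0.5, -0.5, 0.5]
force: [-5.0, 0.3, 1.9]
grip_width: 0.001
```

Emit:
drive_tool:
  gripper: [1,1,1]
  offset:
    - [0,0,-0.0005]
    - [0,0,0]
    - [0,0,0]
  turn: [0,0,0]

```text
time_s: 7.38
eef_pos: [526.3, -95.0, 113.2]
ee_rot: [0.5, -0.5, -0.5, 0.5]
force: [-5.2, 0.2, 1.9]
grip_width: -0.003
```

Emit:
drive_tool:
  gripper: [1,1,1]
  offset:
    - [0,0,-0.0005]
    - [0,0,0]
    - [0,0,0]
  turn: [0,0,0]

```text
time_s: 7.63
eef_pos: [526.8, -95.0, 113.3]
ee_rot: [0.5, -0.5, -0.5, 0.5]
force: [-5.4, 0.2, 3.3]
grip_width: -0.004
```

Emit:
drive_tool:
  gripper: [1,1,1]
  offset:
    - [0,0,-0.0005]
    - [0,0,0]
    - [0,0,0]
  turn: [0,0,0]

```text
time_s: 7.88
eef_pos: [527.3, -95.0, 113.2]
ee_rot: [0.5, -0.5, -0.5, 0.5]
force: [-4.4, -0.1, 2.5]
grip_width: 0.002
```

Emit:
drive_tool:
  gripper: [1,1,1]
  offset:
    - [0,0,-0.001]
    - [0,0,0]
    - [0,0,0]
  turn: [0,0,0]

```text
time_s: 8.13
eef_pos: [528.3, -95.0, 113.3]
ee_rot: [0.5, -0.5, -0.5, 0.5]
force: [-5.2, -0.4, 3.2]
grip_width: -0.001
```

Emit:
drive_tool:
  gripper: [1,1,1]
  offset:
    - [0,0,-0.0005]
    - [0,0,0]
    - [0,0,0]
  turn: [0,0,0]

```text
time_s: 8.38
eef_pos: [528.5, -94.9, 113.2]
ee_rot: [0.5, -0.5, -0.5, 0.5]
force: [-6.6, 0.2, 4.0]
grip_width: 0.001
```

Emit:
drive_tool:
  gripper: [1,1,1]
  offset:
    - [0,0,-0.0004]
    - [0,0,0]
    - [0,0,0]
  turn: [0,0,0]

```text
time_s: 8.63
eef_pos: [528.7, -95.0, 113.2]
ee_rot: [0.5, -0.499, -0.5, 0.5]
force: [-9.0, -0.3, 4.4]
grip_width: -0.0
```

Emit:
drive_tool:
  gripper: [1,1,1]
  offset:
    - [0,0,-0.0002]
    - [0,0,0]
    - [0,0,0]
  turn: [0,0,0]

```text
time_s: 8.88
eef_pos: [528.7, -95.0, 113.2]
ee_rot: [0.501, -0.499, -0.5, 0.501]
force: [-10.0, -0.2, 5.4]
grip_width: -0.004
```

Emit:
drive_tool:
  gripper: [1,1,1,1,1,1,1,1,1,1,1,1]
  offset:
    - [0,0,0.005]
    - [0,0,0.01]
    - [0,0,0.015]
    - [0,0,0.02]
    - [0,0,0.02]
    - [0,0,0.02]
    - [0,0,0.02]
    - [0,0,0.02]
    - [0,0,0.01]
    - [0,0,0]
    - [0,0,0]
    - [0,0,0]
  turn: [0,0,0,0,0,0,0,0,0,0,0,0]

```text
time_s: 9.88
eef_pos: [390.6, -95.3, 113.5]
ee_rot: [-0.499, 0.501, 0.5, -0.5]
force: [-0.5, -0.0, -1.0]
grip_width: -0.005
```

Run:
```python
from h import *
for n in ['scene','side','wrist']:
    s=ctrl.sense();im,d=ctrl.capture(n);save(n+'2',im);T=w_from_c(n,s)
    for q in ['drawer_front','drawer_floor']:
        print(n,q,[(round(x['score'],2),np.round(tf(T,x['centre'])).tolist()) for x in ctrl.pinpoint(n,q)][:2])
print(ctrl.sense()['eef_pos'],ctrl.sense()['force'])
```

```text
scene drawer_front [(0.66, [432.0, -95.0, 115.0]), (0.42, [662.0, -101.0, 2.0])]
scene drawer_floor [(0.74, [505.0, -95.0, 92.0]), (0.44, [557.0, 283.0, 5.0])]
side drawer_front [(0.79, [427.0, -93.0, 117.0])]
side drawer_floor [(0.84, [500.0, -93.0, 88.0])]
wrist drawer_front [(0.6, [423.0, -90.0, 114.0])]
wrist drawer_floor []
[389.72100083 -95.00689984 113.26395338] [-0.35365033 -0.34069564  1.0031969 ]
```

View pics/side2.png

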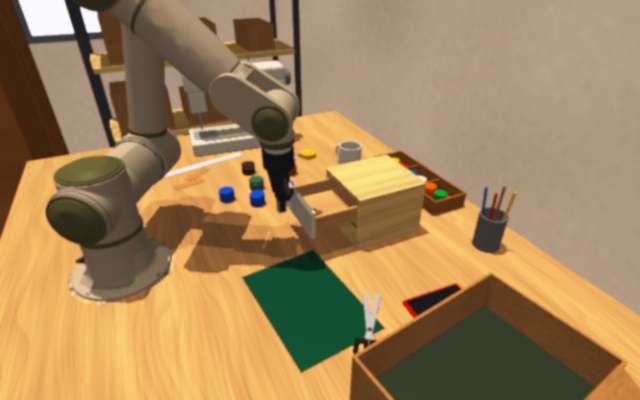

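The drawer is fully out: front at x≈429, floor at about (501,-95,93). Now I go to the green tin.

Emit:
drive_tool:
  gripper: [0,0,0,0,0,0,0,0,0,0,0,0]
  offset:
    - [0.01,-0.03,0]
    - [0.03,-0.03,0]
    - [0.04,0,0]
    - [0.04,0,0]
    - [0.04,0,0]
    - [0.04,0,0]
    - [0.04,0,0]
    - [0.04,0,0]
    - [0.03,0,-0.01]
    - [0.02,0,-0.01]
    - [0,0,0]
    - [0,0,0]
  turn: [0,0,0,0,0,0,0,0,0,0,0,0]

```text
time_s: 11.33
eef_pos: [409.4, 235.0, 172.4]
ee_rot: [0.5, -0.499, -0.5, 0.501]
force: [-0.1, 0.7, -0.8]
grip_width: 0.999
```

```bash
cat > tin.py <<'E'
from h import *
import sys
s=ctrl.sense();im,d=ctrl.capture('wrist');save(sys.argv[1],im);T=w_from_c('wrist',s)
print(s['time_s'],np.round(T_tool(s),3),np.round(s['joints'],2))
print('pin',[(round(x['score'],2),np.round(tf(T,x['centre']),1).tolist()) for x in ctrl.pinpoint('wrist','tin_green')][:6])
p=ctrl.camera_params('wrist'); v,u=np.mgrid[0:400,0:640]
nn=cv2.undistortPoints(np.stack([u,v],-1).reshape(-1,1,2).astype(float),K(p),np.array(p['distortion'])).reshape(400,640,2)
W=np.stack([nn[...,0]*d,nn[...,1]*d,d],-1)@T[:3,:3].T+T[:3,3]; W[d==0]=np.nan
h=cv2.cvtColor(im,cv2.COLOR_RGB2HSV)
cx,cy=float(sys.argv[2]),float(sys.argv[3])
m=(np.hypot(W[...,0]-cx,W[...,1]-cy)<45)&(h[...,0]>40)&(h[...,0]<90)&(h[...,1]>60)&(W[...,2]>3)
Q=W[m]
if len(Q)>30:
    zt=np.percentile(Q[:,2],90); t=Q[Q[:,2]>zt-4]
    ys,xs=np.nonzero(m)
    print('n',len(Q),'ztop',np.median(t[:,2]),'circle',cv2.minEnclosingCircle(t[:,:2].astype(np.float32)),t.mean(0),'px',xs.mean(),ys.mean())
E
python3 tin.py w3 417 236
```

```text
11.3333 [[-2.00000e-03 -1.00000e-03 -1.00000e+00  4.09408e+02]
 [ 1.00000e+00 -0.00000e+00 -2.00000e-03  2.34957e+02]
 [-0.00000e+00 -1.00000e+00  1.00000e-03  1.72356e+02]
 [ 0.00000e+00  0.00000e+00  0.00000e+00  1.00000e+00]] [ 0.27  0.26  1.74 -0.    1.15 -1.3 ]
pin [(0.86, [417.1, 236.9, 2.8]), (0.85, [314.3, 206.3, 1.6]), (0.82, [493.9, 163.2, -3.6]), (0.71, [390.4, 143.8, 0.4])]
n 1479 ztop 35.744576532038025 circle ((417.6229553222656, 235.36203002929688), 23.24957847595215) [416.77154014 235.13291039  35.73315894] px 318.9837728194726 193.3056118999324
```

View pics/w3.png

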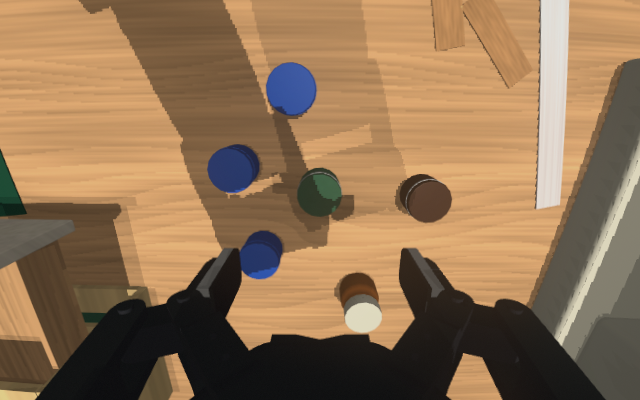

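w3: the green tin is at (319,193) between the jaws, with centre (417.3,235.5) and top at z=35.7. Both views agree, so I descend and grip.

Emit:
drive_tool:
  gripper: [0,0,0,0,0,0,0]
  offset:
    - [0,0.04,-0.004]
    - [0,0.04,-0.004]
    - [0,0.04,0]
    - [0,0.03,0]
    - [0,0.012,0]
    - [0,0.005,0]
    - [0,0,0]
  turn: [0,0,0,0,0,0,0]

```text
time_s: 12.02
eef_pos: [417.3, 233.6, 5.4]
ee_rot: [0.501, -0.5, -0.499, 0.5]
force: [0.1, -0.2, 0.3]
grip_width: 1.003
```

Emit:
drive_tool:
  gripper: [1,1,1,1,1,1,1,1]
  offset:
    - [0,0,0]
    - [0,0,0]
    - [0,0,0]
    - [0,0,0]
    - [0,0,0]
    - [0,0,0]
    - [0,0,0]
    - [0,0,0]
  turn: [0,0,0,0,0,0,0,0]
  force: 30

```text
time_s: 12.68
eef_pos: [418.2, 234.5, 7.0]
ee_rot: [-0.5, 0.5, 0.501, -0.499]
force: [-1.4, -3.0, 7.0]
grip_width: 0.554
```

Emit:
drive_tool:
  gripper: [1,1,1]
  offset:
    - [0,-0.02,0]
    - [0,-0.04,0]
    - [0,0,0]
  turn: [0,0,0]

```text
time_s: 12.93
eef_pos: [420.5, 235.4, 71.5]
ee_rot: [-0.498, 0.502, 0.503, -0.497]
force: [1.5, -0.6, 0.3]
grip_width: 0.549
```

```bash
python3 tin.py w4 417 236; python3 -c "
from h import *
im,d=ctrl.capture('side');save('side4',im);cv2.imwrite('pics/side4c.png',cv2.resize(cv2.imread('pics/side4.png')[110:240,180:360],None,fx=4,fy=4))"
```

```text
12.9333 [[-0.00000e+00  1.00000e-02 -1.00000e+00  4.20494e+02]
 [ 1.00000e+00  3.00000e-03 -0.00000e+00  2.35395e+02]
 [ 3.00000e-03 -1.00000e+00 -1.00000e-02  7.14890e+01]
 [ 0.00000e+00  0.00000e+00  0.00000e+00  1.00000e+00]] [ 0.27  0.41  1.82  0.    0.89 -1.3 ]
pin [(0.89, [391.6, 138.9, 0.9]), (0.82, [493.5, 165.7, 2.4]), (0.59, [315.2, 206.8, 1.4])]
n 7729 ztop 100.15384750533386 circle ((419.9847412109375, 236.08602905273438), 24.024288177490234) [418.24621999 236.46965059 100.09826081] px 319.89597619355675 268.56954327856124
```

View pics/w4.png

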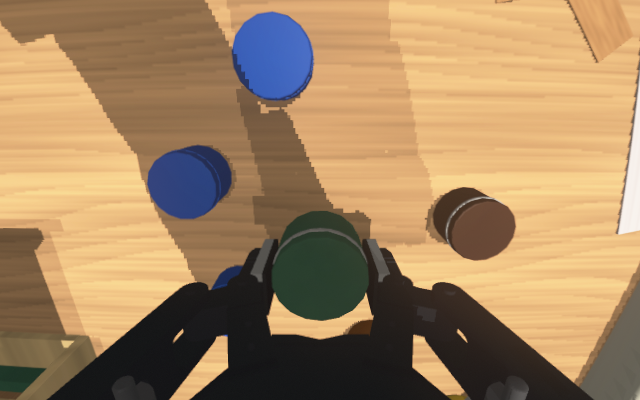

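View pics/side4c.png

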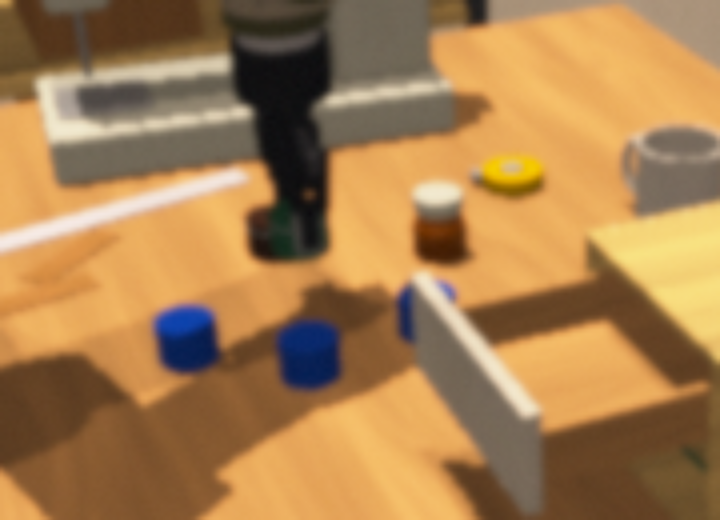

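w4 and side4: the tin is held upright between the pads, with its bottom about 7 mm below the TCP. I carry it high over the drawer.

Emit:
drive_tool:
  gripper: [1,1,1,1,1,1,1,1,1,1,1,1,1,1,1,1,1,1,1]
  offset:
    - [0,-0.02,0]
    - [0,-0.03,0]
    - [0,-0.03,0]
    - [-0.01,-0.03,0]
    - [-0.02,-0.02,0]
    - [-0.03,0,-0.005]
    - [-0.03,0,-0.01]
    - [-0.03,0,-0.01]
    - [-0.03,0,-0.01]
    - [-0.03,0,-0.01]
    - [-0.03,0,-0.01]
    - [-0.03,0,-0.01]
    - [-0.03,0,-0.01]
    - [-0.03,0,-0.009]
    - [-0.02,0,0]
    - [-0.01,0,0]
    - [0,0,0]
    - [0,0,0]
    - [0,0,0]
  turn: [0,0,0,0,0,0,0,0,0,0,0,0,0,0,0,0,0,0,0]

```text
time_s: 14.67
eef_pos: [501.4, -94.3, 195.4]
ee_rot: [0.5, -0.499, -0.5, 0.5]
force: [-0.9, 0.3, -1.5]
grip_width: 0.555
```

```bash
python3 tin.py w5 501 -95
python3 - <<'E'
from h import *
for n in ['scene','side']:
    s=ctrl.sense();im,d=ctrl.capture(n);save(n+'5',im);T=w_from_c(n,s)
    for q in ['drawer_front','drawer_floor']:
        print(n,q,[(round(x['score'],2),np.round(tf(T,x['centre'])).tolist()) for x in ctrl.pinpoint(n,q)][:2])
E
```

```text
14.6667 [[-1.00000e-03 -1.00000e-03 -1.00000e+00  5.01350e+02]
 [ 1.00000e+00  1.00000e-03 -1.00000e-03 -9.42810e+01]
 [ 1.00000e-03 -1.00000e+00  1.00000e-03  1.95441e+02]
 [ 0.00000e+00  0.00000e+00  0.00000e+00  1.00000e+00]] [-0.42  0.31  1.6   0.    1.23 -1.99]
pin [(0.92, [313.0, 208.1, 0.6]), (0.88, [498.1, -91.2, 187.7]), (0.84, [491.9, 166.2, -0.9]), (0.58, [390.8, 144.0, 1.3])]
n 7772 ztop 224.11796652880332 circle ((501.4527587890625, -93.32759857177734), 24.058956146240234) [499.4818432  -93.17043442 224.07307989] px 319.9100617601647 268.66327843540915
scene drawer_front []
scene drawer_floor [(0.74, [505.0, -94.0, 89.0])]
side drawer_front [(0.63, [426.0, -93.0, 119.0])]
side drawer_floor [(0.9, [501.0, -94.0, 89.0]), (0.48, [453.0, -429.0, -1.0])]
```

View pics/w5.png

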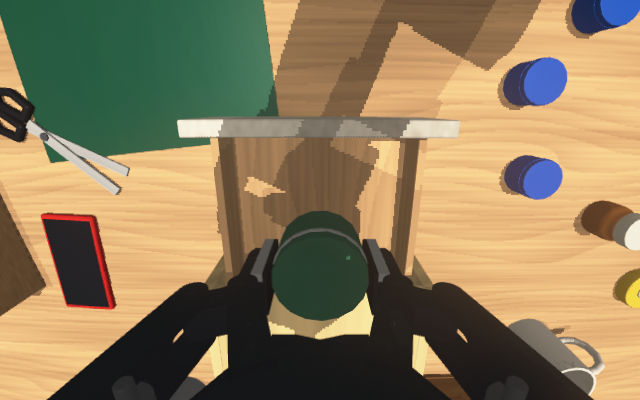

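View pics/side5.png

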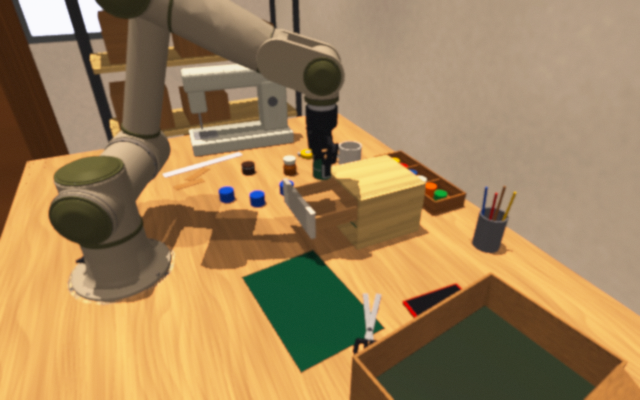

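Emit:
drive_tool:
  gripper: [1,1,1,1,1,1,1]
  offset:
    - [0,0.02,0]
    - [0,0.03,0]
    - [0,0.02,0]
    - [0,0.013,0]
    - [0,0.006,0]
    - [0,0,0]
    - [0,0,0]
  turn: [0,0,0,0,0,0,0]

```text
time_s: 15.65
eef_pos: [502.0, -95.7, 107.4]
ee_rot: [-0.5, 0.5, 0.5, -0.5]
force: [0.1, 0.3, -0.6]
grip_width: 0.548
```

Emit:
drive_tool:
  gripper: [1,1,1,1]
  offset:
    - [0,0.001,0]
    - [0,0.001,0]
    - [0,0,0]
    - [0,0,0]
  turn: [0,0,0,0]

```text
time_s: 15.98
eef_pos: [501.8, -95.6, 105.1]
ee_rot: [-0.5, 0.5, 0.5, -0.5]
force: [-0.2, -0.4, -1.6]
grip_width: 0.554
```

Emit:
drive_tool:
  gripper: [1,1,1,1]
  offset:
    - [0,0.001,0]
    - [0,0.001,0]
    - [0,0,0]
    - [0,0,0]
  turn: [0,0,0,0]

```text
time_s: 16.32
eef_pos: [501.6, -95.6, 102.7]
ee_rot: [0.5, -0.5, -0.5, 0.5]
force: [0.2, 0.6, -1.4]
grip_width: 0.553
```

Emit:
drive_tool:
  gripper: [1,1,1]
  offset:
    - [0,0.001,0]
    - [0,0,0]
    - [0,0,0]
  turn: [0,0,0]

```text
time_s: 16.57
eef_pos: [501.6, -95.5, 101.7]
ee_rot: [0.5, -0.5, -0.5, 0.5]
force: [0.0, -0.4, -1.4]
grip_width: 0.549
```

Emit:
drive_tool:
  gripper: [1,1,1]
  offset:
    - [0,0.001,0]
    - [0,0,0]
    - [0,0,0]
  turn: [0,0,0]

```text
time_s: 16.82
eef_pos: [501.6, -95.5, 100.7]
ee_rot: [0.5, -0.5, -0.5, 0.5]
force: [0.3, -0.5, -1.1]
grip_width: 0.556
```

Emit:
drive_tool:
  gripper: [1,1,1]
  offset:
    - [0,0.0007,0]
    - [0,0,0]
    - [0,0,0]
  turn: [0,0,0]

```text
time_s: 17.07
eef_pos: [501.6, -95.6, 100.1]
ee_rot: [-0.5, 0.5, 0.5, -0.5]
force: [-0.0, -0.7, -1.8]
grip_width: 0.55
```

Emit:
drive_tool:
  gripper: [1,1,1]
  offset:
    - [0,0.0007,0]
    - [0,0,0]
    - [0,0,0]
  turn: [0,0,0]

```text
time_s: 17.32
eef_pos: [501.8, -95.6, 100.0]
ee_rot: [-0.5, 0.5, 0.5, -0.5]
force: [-2.3, 0.5, 4.1]
grip_width: 0.549
```

The tin is on the drawer floor (the force switched to +4 N). I release it with a partial opening, then lift.

Emit:
drive_tool:
  gripper: [0.4,0.35,0.3,0.25,0.25,0.25]
  offset:
    - [0,0,0]
    - [0,0,0]
    - [0,0,0]
    - [0,0,0]
    - [0,0,0]
    - [0,0,0]
  turn: [0,0,0,0,0,0]

```text
time_s: 17.82
eef_pos: [501.6, -95.5, 99.3]
ee_rot: [0.5, -0.5, -0.5, 0.5]
force: [0.7, -0.4, 0.1]
grip_width: 0.747
```

Emit:
drive_tool:
  gripper: [0.25,0.25,0.25,0.25,0.25,0.25,0.25]
  offset:
    - [0,-0.01,0]
    - [0,-0.02,0]
    - [0,-0.03,0]
    - [0,-0.03,0]
    - [0,-0.03,0]
    - [0,0,0]
    - [0,0,0]
  turn: [0,0,0,0,0,0,0]

```text
time_s: 18.4
eef_pos: [502.1, -95.7, 221.2]
ee_rot: [-0.499, 0.501, 0.5, -0.5]
force: [-0.3, 0.5, -0.7]
grip_width: 0.749
```

```bash
python3 tin.py w6 501 -95
python3 - <<'E'
from h import *
for n in ['scene','side']:
    s=ctrl.sense();im,d=ctrl.capture(n);save(n+'6',im);T=w_from_c(n,s)
    for q in ['drawer_front','drawer_floor','tin_green']:
        print(n,q,[(round(x['score'],2),np.round(tf(T,x['centre'])).tolist()) for x in ctrl.pinpoint(n,q)][:4])
E
```

```text
18.4 [[ 0.00000e+00  3.00000e-03 -1.00000e+00  5.02085e+02]
 [ 1.00000e+00 -2.00000e-03  0.00000e+00 -9.57390e+01]
 [-2.00000e-03 -1.00000e+00 -3.00000e-03  2.21219e+02]
 [ 0.00000e+00  0.00000e+00  0.00000e+00  1.00000e+00]] [-0.42  0.29  1.56 -0.    1.29 -1.99]
pin [(0.87, [498.2, -94.5, 91.4]), (0.69, [394.3, 139.2, 1.3]), (0.68, [313.2, 205.7, 1.7]), (0.63, [495.2, 168.1, 0.2])]
n 2094 ztop 128.75414799774632 circle ((501.0809020996094, -94.43202209472656), 23.197935104370117) [500.21387057 -94.39158927 128.73222049] px 320.20964660936005 196.80945558739256
scene drawer_front [(0.93, [434.0, -94.0, 117.0]), (0.31, [500.0, -94.0, 95.0])]
scene drawer_floor [(0.65, [505.0, -94.0, 90.0])]
scene tin_green [(0.74, [502.0, -93.0, 96.0]), (0.7, [497.0, 170.0, -1.0]), (0.65, [313.0, 203.0, 1.0]), (0.18, [433.0, -94.0, 116.0])]
side drawer_front [(0.72, [423.0, -95.0, 121.0])]
side drawer_floor [(0.73, [498.0, -97.0, 90.0])]
side tin_green [(0.83, [390.0, 143.0, 1.0]), (0.58, [497.0, -93.0, 94.0]), (0.58, [312.0, 208.0, 0.0]), (0.48, [493.0, 167.0, 2.0])]
```

View pics/w6.png

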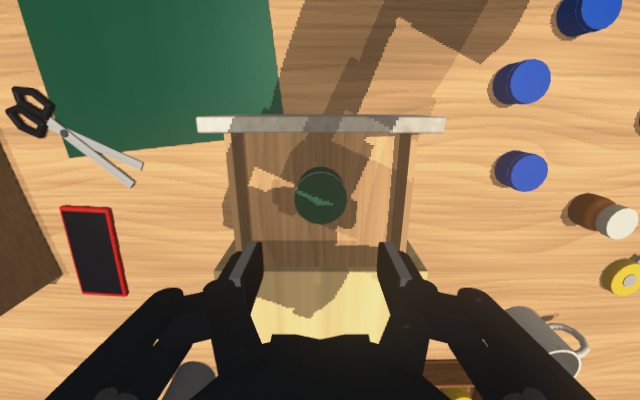

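w6: the tin stands upright in the drawer at (320,197), with top at z=128.7 and centre near (501,-94.5). I retreat in front of the panel and push it shut.

Emit:
drive_tool:
  gripper: [1,1,1,1,1,1,1,1,1,1,1]
  offset:
    - [0,0,0.03]
    - [0,0,0.03]
    - [0,0,0.03]
    - [0,0,0.03]
    - [0,0,0]
    - [0,0.03,0]
    - [0,0.04,0]
    - [0,0.03,0]
    - [0,0.008,0]
    - [0,0,0]
    - [0,0,0]
  turn: [0,0,0,0,0,0,0,0,0,0,0]

```text
time_s: 19.82
eef_pos: [382.3, -95.9, 112.4]
ee_rot: [-0.5, 0.5, 0.5, -0.5]
force: [0.3, 0.2, -0.2]
grip_width: -0.001
```

Emit:
drive_tool:
  gripper: [1,1,1,1,1,1,1,1,1,1,1,1]
  offset:
    - [0,0,-0.01]
    - [0,0,-0.01]
    - [0,0,-0.008]
    - [0,0,-0.002]
    - [0,0,-0.001]
    - [0,0,-0.001]
    - [0,0,-0.001]
    - [0,0,-0.001]
    - [0,0,-0.001]
    - [0,0,-0.001]
    - [0,0,-0.001]
    - [0,0,-0.001]
  turn: [0,0,0,0,0,0,0,0,0,0,0,0]

```text
time_s: 20.82
eef_pos: [419.3, -95.5, 111.3]
ee_rot: [0.5, -0.5, -0.5, 0.5]
force: [-3.6, -0.1, 1.1]
grip_width: 0.0
```

In contact at 419. I push slowly in.

Emit:
drive_tool:
  gripper: [1,1,1,1,1,1,1,1,1,1,1,1,1,1,1,1,1,1,1,1]
  offset:
    - [0,0,-0.001]
    - [0,0,-0.0015]
    - [0,0,-0.002]
    - [0,0,-0.0025]
    - [0,0,-0.003]
    - [0,0,-0.003]
    - [0,0,-0.003]
    - [0,0,-0.003]
    - [0,0,-0.003]
    - [0,0,-0.003]
    - [0,0,-0.003]
    - [0,0,-0.003]
    - [0,0,-0.003]
    - [0,0,-0.003]
    - [0,0,-0.003]
    - [0,0,-0.003]
    - [0,0,-0.003]
    - [0,0,-0.002]
    - [0,0,-0.001]
    - [0,0,0]
  turn: [0,0,0,0,0,0,0,0,0,0,0,0,0,0,0,0,0,0,0,0]

```text
time_s: 22.48
eef_pos: [468.9, -95.6, 111.3]
ee_rot: [-0.5, 0.5, 0.5, -0.5]
force: [-3.2, -1.6, -0.5]
grip_width: 0.002
```

Emit:
drive_tool:
  gripper: [1,1,1,1,1,1,1,1,1,1,1,1,1,1,1,1,1,1]
  offset:
    - [0,0,-0.001]
    - [0,0,-0.002]
    - [0,0,-0.003]
    - [0,0,-0.003]
    - [0,0,-0.003]
    - [0,0,-0.003]
    - [0,0,-0.003]
    - [0,0,-0.003]
    - [0,0,-0.003]
    - [0,0,-0.003]
    - [0,0,-0.003]
    - [0,0,-0.003]
    - [0,0,-0.003]
    - [0,0,-0.003]
    - [0,0,-0.002]
    - [0,0,-0.002]
    - [0,0,-0.001]
    - [0,0,0]
  turn: [0,0,0,0,0,0,0,0,0,0,0,0,0,0,0,0,0,0]

```text
time_s: 23.98
eef_pos: [512.7, -95.6, 111.3]
ee_rot: [0.5, -0.5, -0.5, 0.5]
force: [-5.2, -1.1, -1.3]
grip_width: 0.001
```

Emit:
drive_tool:
  gripper: [1,1,1,1,1,1,1,1,1]
  offset:
    - [0,0,-0.002]
    - [0,0,-0.002]
    - [0,0,-0.002]
    - [0,0,-0.002]
    - [0,0,-0.002]
    - [0,0,-0.002]
    - [0,0,-0.001]
    - [0,0,0]
    - [0,0,0]
  turn: [0,0,0,0,0,0,0,0,0]

```text
time_s: 24.73
eef_pos: [525.5, -95.6, 111.3]
ee_rot: [0.5, -0.5, -0.5, 0.5]
force: [-4.7, -0.9, -0.0]
grip_width: 0.002
```

Emit:
drive_tool:
  gripper: [1,1,1,1]
  offset:
    - [0,0,-0.001]
    - [0,0,0]
    - [0,0,0]
    - [0,0,0]
  turn: [0,0,0,0]

```text
time_s: 25.07
eef_pos: [526.5, -95.6, 111.3]
ee_rot: [0.5, -0.5, -0.5, 0.5]
force: [-5.5, -0.4, 0.2]
grip_width: 0.004
```

Emit:
drive_tool:
  gripper: [1,1,1]
  offset:
    - [0,0,-0.0005]
    - [0,0,0]
    - [0,0,0]
  turn: [0,0,0]

```text
time_s: 25.32
eef_pos: [526.8, -95.6, 111.3]
ee_rot: [0.5, -0.5, -0.5, 0.5]
force: [-5.2, -1.3, 0.8]
grip_width: 0.005
```

Emit:
drive_tool:
  gripper: [1,1,1]
  offset:
    - [0,0,-0.001]
    - [0,0,0]
    - [0,0,0]
  turn: [0,0,0]

```text
time_s: 25.57
eef_pos: [527.2, -95.6, 111.3]
ee_rot: [0.501, -0.499, -0.499, 0.501]
force: [-11.0, -1.6, 2.6]
grip_width: 0.003
```

Emit:
drive_tool:
  gripper: [1,1,1]
  offset:
    - [0,0,-0.0005]
    - [0,0,0]
    - [0,0,0]
  turn: [0,0,0]

```text
time_s: 25.82
eef_pos: [527.3, -95.6, 111.3]
ee_rot: [0.501, -0.499, -0.499, 0.501]
force: [-12.9, -0.4, 3.1]
grip_width: -0.0
```

Emit:
drive_tool:
  gripper: [1,1,1]
  offset:
    - [0,0,-0.0004]
    - [0,0,0]
    - [0,0,0]
  turn: [0,0,0]

```text
time_s: 26.07
eef_pos: [527.5, -95.6, 111.3]
ee_rot: [0.501, -0.499, -0.499, 0.501]
force: [-14.7, -2.3, 5.6]
grip_width: -0.004
```

The stop came about 1 mm earlier than on the first push, and the last reading was 14.7 N. I back off immediately.

Emit:
drive_tool:
  gripper: [1,1,1,1,1,1,1,1,1,1]
  offset:
    - [0,0,0.002]
    - [0,0,0.003]
    - [0,0,0.004]
    - [0,0,0.005]
    - [0,0,0.01]
    - [0,0,0.02]
    - [0,0,0.03]
    - [0,0,0.03]
    - [0,0,0.03]
    - [0,0,0]
  turn: [0,0,0,0,0,0,0,0,0,0]

```text
time_s: 26.9
eef_pos: [391.4, -94.6, 111.1]
ee_rot: [0.501, -0.5, -0.5, 0.5]
force: [-1.2, -0.3, 0.3]
grip_width: -0.001
```

Emit:
drive_tool:
  gripper: [1,1,1,1,1,1,1,1,1,1]
  offset:
    - [0,-0.03,0]
    - [0,-0.04,0]
    - [0,-0.04,0]
    - [0,-0.03,0]
    - [0,0,0]
    - [0,0,0]
    - [0,0,0]
    - [0,0,0]
    - [0,0,0]
    - [0,0,0]
  turn: [0,0,0,0,0,0,0,0,0,0]

```text
time_s: 27.73
eef_pos: [394.9, -95.4, 250.6]
ee_rot: [0.5, -0.5, -0.5, 0.5]
force: [0.5, -0.2, 0.4]
grip_width: -0.002
```

Run:
```python
from h import *
for n in ['scene','side','wrist']:
    s=ctrl.sense();im,d=ctrl.capture(n);save(n+'7',im);T=w_from_c(n,s)
    for q in ['drawer_front','tin_green','tin_brown','jar','scissors','phone','tape','mug']:
        print(n,q,[(round(x['score'],2),np.round(tf(T,x['centre'])).tolist()) for x in ctrl.pinpoint(n,q)][:4])
print(s['time_s'],s['eef_pos'],s['force'])
```

```text
scene drawer_front [(0.81, [535.0, -95.0, 112.0]), (0.63, [560.0, 284.0, 4.0])]
scene tin_green [(0.77, [314.0, 205.0, 1.0]), (0.57, [495.0, 169.0, -1.0])]
scene tin_brown [(0.7, [425.0, 349.0, -7.0])]
scene jar [(0.97, [558.0, 284.0, 4.0])]
scene scissors [(0.71, [454.0, -438.0, 0.0]), (0.22, [766.0, 225.0, 2.0])]
scene phone [(0.77, [628.0, -439.0, 3.0])]
scene tape [(0.74, [668.0, 383.0, -5.0]), (0.66, [455.0, -436.0, -3.0])]
scene mug [(0.83, [763.0, 225.0, -0.0])]
side drawer_front [(0.92, [526.0, -91.0, 118.0])]
side tin_green [(0.59, [494.0, 164.0, -2.0]), (0.55, [602.0, -94.0, 93.0]), (0.51, [390.0, 143.0, 2.0]), (0.49, [309.0, 211.0, -1.0])]
side tin_brown [(0.75, [426.0, 357.0, 3.0])]
side jar [(0.47, [558.0, 282.0, 1.0])]
side scissors [(0.67, [452.0, -425.0, 1.0])]
side phone [(0.94, [629.0, -434.0, 2.0])]
side tape [(0.55, [666.0, 388.0, 1.0])]
side mug [(0.64, [767.0, 232.0, -1.0]), (0.32, [423.0, 353.0, 2.0])]
wrist drawer_front []
wrist tin_green [(0.7, [393.0, 142.0, 3.0]), (0.61, [311.0, 207.0, 1.0]), (0.58, [494.0, 168.0, -0.0]), (0.44, [600.0, -94.0, 93.0])]
wrist tin_brown [(0.64, [425.0, 355.0, 3.0])]
wrist jar [(0.86, [559.0, 286.0, -5.0])]
wrist scissors [(0.84, [451.0, -430.0, -3.0])]
wrist phone [(0.61, [629.0, -435.0, 3.0])]
wrist tape [(0.92, [666.0, 385.0, 0.0])]
wrist mug []
28.6333 [394.9999628  -95.53586557 251.35256377] [-0.15604873  0.63707095  0.66326708]
```

View pics/side7.png

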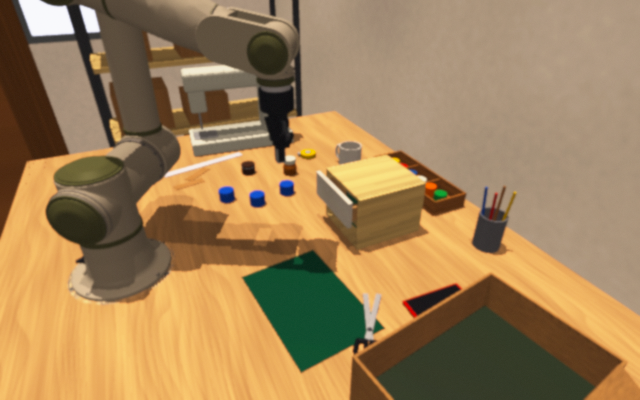

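View pics/wrist7.png

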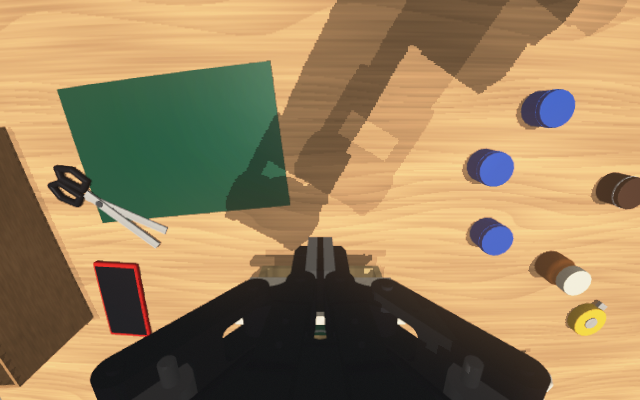

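side7 and wrist7 show the drawer shut, with the panel at about (337,195) in side7, nothing else moved and the arm clear. Before handing in, I'll compare the panel against the starting pictures.

Run:
```python
from h import *
for n,(y0,y1,x0,x1) in {'scene':(150,225,260,335),'side':(160,240,305,365)}.items():
    a=cv2.cvtColor(cv2.imread(f'pics/{n}0.png'),cv2.COLOR_BGR2GRAY)[y0:y1,x0:x1]
    im,d=ctrl.capture(n);save(n+'8',im);b=cv2.cvtColor(im,cv2.COLOR_RGB2GRAY)[y0:y1,x0:x1]
    print(n,cv2.phaseCorrelate(a.astype(float),b.astype(float)))
    d0=np.load(n+'0.npy')[y0:y1,x0:x1];d1=d[y0:y1,x0:x1];m=(d0>0)&(d1>0)
    print('depth diff',np.percentile((d1-d0)[m],[10,50,90]))
    c=np.hstack([a,b]);cv2.imwrite(f'pics/cmp_{n}.png',cv2.resize(c,None,fx=5,fy=5))
    T=w_from_c(n);print([(round(x['score'],2),np.round(tf(T,x['centre'])).tolist()) for x in ctrl.pinpoint(n,'drawer_front')][:1])
print(ctrl.sense()['time_s'],np.round(ctrl.sense()['force'],2))
```

```text
scene ((0.5747837328733709, 0.5832184098778725), 0.6621868823740206)
depth diff [-4.2357666  0.2019043  5.2607666]
[(0.74, [535.0, -96.0, 114.0])]
side ((-0.11714057044233073, -0.022464713168773187), 0.5609081390142627)
depth diff [-4.11119385  0.0355835   3.8618103 ]
[(0.93, [528.0, -93.0, 118.0])]
29.2833 [ 0.12  0.82 -0.47]
```

View pics/cmp_side.png

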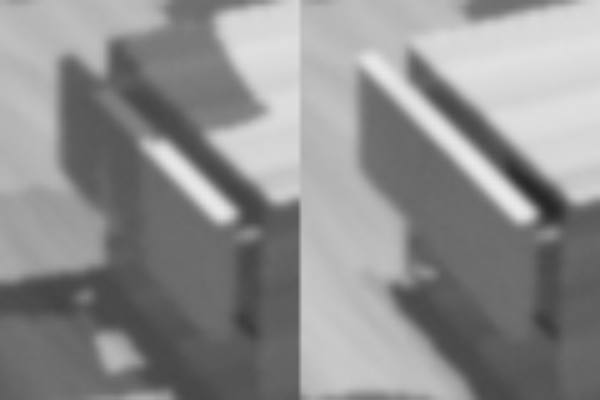

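cmp_side: the panel's corners sit on the same pixels before and after ((65,55)→(365,55) and (235,215)→(535,215), the right half being offset by 300), so the drawer is latched flush. I hand in.

```bash
python3 -c "
from rig import ctrl
print(ctrl.finish_job())"
```

```text
the job is handed in; nothing more can be done
None
```

The green tin is in the drawer and the drawer is latched shut. I handed the job in at about 29 s, and it gave no verdict.

**What I did:** I pushed the drawer front to its stop at about 10 N and it sprang out fully. I gripped the green tin, set it on the drawer floor until I felt contact, and let go. Then I pushed the drawer back to its stop and backed off.

**Last checks:**
- **Tin before closing:** it stood upright near the middle of the drawer floor, underside at z≈93 mm, with the gripper clear. After closing, low-confidence detections (0.44–0.55) put it at about (601, -94, 93), 100 mm further in as expected.
- **Drawer:** the panel sits where it did at the start. The shift was under 0.2 px in the side view and about 0.8 px in the scene view, where shadows had changed. It stayed there through three camera checks over about 2.4 s.
- **Other items:** the last detections put them within a few millimetres of where they started.

**What went less well:** the stop on the closing push came about 1 mm earlier than on the first push. The last push-direction reading was 14.7 N, above the ideal 8–12 N. Counting the sideways force, the total was about 16 N, over your 15 N limit but under the 18 N failure limit.

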